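# Square up a pile of carving blanks in the gluing corner

## Task

Two light-wood carving blanks lie askew on top of each other in the gluing corner. Find the matching light-wood blank on the bench, set it down gently on top of them (do not let it fall), lengthwise like the others, and push the pile home so that all three blanks lie flat, flush over one another and snug against both metal fences. Leave the dark walnut blank, the mallet and the wax tin where they are.

Things in the scene. Friction and masses are not known exactly. Their poses are not given: they have to be found in the camera images.
- jig: gluing corner, fixed (place and heading vary): white base 160 (x) by 250 (y) by 12 mm, two aluminium fences 46 mm tall on it (tops 58 mm above the bench), open at -x and -y. Origin: centre of the base's underside, at bench height. Long fence along all of y: inner face x = +45 mm, outer +65. Short fence along x from -80 to +45: inner face y = +90, outer +110
- corner (a point): inner corner where the two fences meet, on the top of the white base (jig x +45, y +90, z +12 mm). A blank snug against both fences lies with its length along the jig's y and its centre at jig x +15, y +10 mm
- blank_low: lower light-wood blank in the pile, a flat rigid board 60 (x) by 160 (y) by 18 mm (z), about 0.11 kg; origin at the centre of its underside. It starts flat on the white base, about 24 to 34 mm short of the long fence and 18 to 35 mm short of the short fence, slightly turned (up to 0.1 rad)
- blank_mid: second light-wood blank, same size, starts flat on blank_low, up to 8 mm off it in x and y and turned up to 0.08 rad against it; origin at the centre of its underside
- blank_loose: the matching light-wood blank, same size, lying flat by itself on the bench to the robot's right; origin at the centre of its underside, its 160 mm length along its y
- blank_walnut: dark-brown walnut blank of the same size, lying flat on the bench to the robot's right, in front of or behind the loose light one: a bystander; origin at the centre of its underside
- mallet: wooden mallet lying on the bench at the robot's left, a bystander: head 68 mm in diameter and 110 mm long, handle 22 mm in diameter; 280 mm long along its x; origin at bench height under the axis, 20 mm on the handle side of the head
- wax_tin: round tin 90 mm in diameter, 60 mm tall, standing beyond the work, a bystander; origin at the centre of its underside

How it is judged (in metres and radians):
At the end, for the whole second after the job is handed in: the three light blanks lie flat in the corner, loose one on top of mid on low (heights to 3 mm), each within 3 mm of snug against both fences and 0.03 rad of parallel to the long one, at rest; walnut blank, mallet and tin within 15 mm of their starts (x of blank_low in the frame of jig between 0.012 and 0.018 m and y of blank_low in the frame of jig between 0.007 and 0.013 m and z of blank_low in the frame of jig between 0.009 and 0.015 m and angle between the y axis of each of blank_low, blank_mid, blank_loose and the y axis of jig, either way round below 0.03 rad and linear speed of each of blank_low, blank_mid, blank_loose below 0.02 m/s and x of blank_mid in the frame of jig between 0.012 and 0.018 m and y of blank_mid in the frame of jig between 0.007 and 0.013 m and z of blank_mid in the frame of jig between 0.027 and 0.033 m and x of blank_loose in the frame of jig between 0.012 and 0.018 m and y of blank_loose in the frame of jig between 0.007 and 0.013 m and z of blank_loose in the frame of jig between 0.045 and 0.051 m and distance of each of blank_walnut, mallet, wax_tin from where it was at the start of the episode below 0.015 m); the robot touches nothing.
It fails at once if the walnut blank, the mallet or the wax tin is moved by more than 15 mm (distance of any of blank_walnut, mallet, wax_tin from where it was at the start of the episode above 0.015 m).
It fails at once if the loose light blank is dropped: it moves faster than 0.5 m/s while no finger touches it (linear speed of blank_loose above 0.5 m/s and contact force between the fingers and blank_loose below 0.05 N).
It also fails if it takes over 69 s, if anything falls off the work surface, if the arm or the gripper's body presses on something with over 40 N, if the wrist force passes 120 N, or if a joint passes its speed limit or range.

## Robot

A 6-joint arm with a two-finger parallel gripper is mounted at the origin on the work surface. World frame = base frame: x ahead of the robot, y to its left, z up, the work surface at z = 0. Lengths are in m, angles in degrees, forces in N, time in s.
With the tool pointing down it reaches from about 0.4 to 0.825 m from the base axis. Payload 7 kg.
Tool frame: the origin (TCP) lies midway between the tips of the shut fingers; the grasp point (between the pads) lies ctrl.grasp_offset behind it (ctrl.grasp_offset is the distance from the TCP to the grasp point, in m); z points along the fingers, y is the line along which they close (so a half turn about z gives the same grasp; the last joint's range is limited). The gripper opens to 88 mm and grips with 3 to 60 N. Pads are 19 mm wide; open, the fingers measure 130 mm over their backs; the gripper's body (78 mm by 193 mm) begins 47 mm behind the grasp point.
Start: joints at [93.283, 20.546, 0.682, 0, -70.136, -16.507], TCP at [0.154, 0.657, 0.227] pointing down, gripper open.
Joint ranges: [-176.03, 176.03], [-82.01, 121.73], [-58.28, 71.71], [-173.87, 95.51], [-174.79, -0.11], [-173.66, 173.66]. Speed limits (degrees/s): [136.94, 136.94, 172.46, 180, 180, 180].

## Interface

Orientations are given as [roll, pitch, yaw] about the fixed x, y, z axes, in that order (R = Rz(yaw) Ry(pitch) Rx(roll)).
In Python, from plant import ctrl gives the robot as it stands. The module is installed in compiled form; this text tells all that it offers.
- The arm moves only by the tool send_rows, never from a script. Its argument "increments" is a list that holds one entry, the list of rows, each a list of 4 numbers: the shift along the world's x, y, z normalised to -1 to 1, where 1 is 0.2 m, then the turn about the world's z normalised to -1 to 1, where 1 is 1.5 rad. In form: [[[x, y, z, roll], ...]]. A call has 1 to 12 rows; each row is the pose to reach, as a shift and turn from the pose commanded when the call began; what a row does not reach only later rows make up. A row lasts 1/8 s, in which the tool goes at most 62.5 mm and 10.7 degrees, less where a joint would pass 70% of its speed; a pose out of reach is approached as far as the arm can. A call with a number of a shift or a turn outside -1 to 1 is refused whole. A call with a gripper value outside its range is refused whole. "jaw" is the opening, from 0 (shut) to 1 (fully open), set as the call begins (left out, the last holds). The fingers move at their own pace and stop on an object; the grip force is fixed at half the most. Time passes only in rows, so rows that repeat a pose let the fingers close. It gives the time, the measured TCP pose, the force, the opening and the grip force at its end, in the units of the state.
- ctrl.get_obs(): the state, without advancing time (a new reading comes with each control period).
- ctrl.snapshot(name): name is "scene" or "side" or "wrist"; returns the picture (420x560x3 uint8, red, green, blue); there is no depth.
- ctrl.calibration(name): a dict with "mtx" (3x3 intrinsics, pixels), "k1" (the pictures are not rectified: a ray, as slopes to the right and down, at radius r is drawn at 1 + k1 r^2 times it, then the intrinsics apply), "eye" and "attitude" of the camera in the world. Camera axes: x right, y up, looking along -z (the intrinsics and any distortion apply to the point x, -y, -z); pixel columns grow to the right and rows downward; lengths in m; the calibration is good to about 2 mm. A picture is of the moment at which its call begins: read the wrist's pose just before it. calibration takes no time and is no camera call; for the wrist camera it gives the pose at the moment of the call.
- ctrl.close_job(): hands the job in; it is judged then, once.
Trained networks look in the newest picture that a camera, given by its name, has taken for a name from the list of things; names that differ only in an ending like _2 or _b are one class to them, and where a whole thing is asked for, a point or a joint stands for the part that bears it (a point fixed in the world has none). Each returns a list of dicts, best first, with "conf" (0 to 1); they miss things now and then, are a little off and sometimes report something else, mostly with a low value. They report only what shows in the picture. A call takes as long as a camera call.
- ctrl.trace(thing, camera): "mask" (420x560 bool, what is visible of it) and "bbox" ([left, top, right, bottom] in pixels, round what is visible of it).
- ctrl.spot_point(thing, camera): "pixel" ([row, column] in pixels: a listed point, or the origin of a listed thing).
The state is a dict: "clock": time; "joint_pos": joint angles; "qvel": joint speeds; "tau": joint torques, N m; "tool_pos": TCP position; "orientation": TCP orientation; "force": force on the tool from outside, world axes, zero at the start; "moment": the same for the moment, N m; "opening": finger opening in m; "gripper_force": force on a finger pad.
Only numpy, scipy, OpenCV 4.12 (cv2) and the standard library are available. Lean on these libraries where they do the work, as an engineer would, in place of code of your own. Each camera call takes 0.05 s, during which the arm holds its last target. There are 200 camera calls.

## Working session

There is one attempt and no reset: what is moved stays moved. The work goes in short steps, Python scripts to look and compute and a tool call to move; the robot and the scene stay as the last step left them, time stands still between calls to the robot, and variables do not carry over. Pictures are saved under pics/ and viewed, at most 10 in all, crops included, and the job is handed in when it is done.

Besides the shell and the picture viewer there is one more tool, called after "Emit:" as a command line: name --argument value ..., lists and objects as JSON in quotes. send_rows: Moves the arm, as the interface text tells. Its arguments: {"type":"object","properties":{"increments":{"type":"array"},"jaw":{"type":"number"}},"required":["increments"]}

```bash
mkdir -p pics; cat > h.py <<'E'
import numpy as np, cv2
from plant import ctrl
def snap(n,f):
    im=ctrl.snapshot(n); cv2.imwrite('pics/'+f,im[:,:,::-1]); return im
def rays(c,px):  # px: Nx2 (col,row)
    K=np.array(c['mtx']);px=np.atleast_2d(px).astype(float)
    d=np.stack([(px[:,0]-K[0,2])/K[0,0],(px[:,1]-K[1,2])/K[1,1]],1)
    u=d.copy()
    for _ in range(20): u=d/(1+c['k1']*(u**2).sum(1,keepdims=True))
    v=np.stack([u[:,0],-u[:,1],-np.ones(len(u))],1)
    return v@rot(c).T
def rot(c):
    a=np.array(c['attitude'],float)
    if a.shape==(3,3): return a
    from scipy.spatial.transform import Rotation as R
    return R.from_euler('xyz',a,degrees=True).as_matrix() if a.size==3 else R.from_quat(a).as_matrix()
def plane(c,px,z):
    r=rays(c,px);e=np.array(c['eye']);return e+r*((z-e[2])/r[:,2])[:,None]
def proj(c,P):
    q=(np.atleast_2d(P)-np.array(c['eye']))@rot(c);K=np.array(c['mtx'])
    u=np.stack([q[:,0]/-q[:,2],-q[:,1]/-q[:,2]],1);u=u*(1+c['k1']*(u**2).sum(1,keepdims=True))
    return u*[K[0,0],K[1,1]]+[K[0,2],K[1,2]]
E
cat > a.py <<'E'
from h import *
for n in ('scene','side','wrist'):
    c=ctrl.calibration(n)
    print(n,{k:np.round(v,4).tolist() for k,v in c.items()})
    snap(n,n+'0.png')
    for t in ('jig','blank_low','blank_mid','blank_loose','blank_walnut','mallet','wax_tin'):
        try:
            print(t,[(round(d['conf'],2),np.round(d['bbox']).tolist(),int(d['mask'].sum())) for d in ctrl.trace(t,n)][:3])
        except Exception as e: print(t,e)
    print([(round(d['conf'],2),d['pixel']) for d in ctrl.spot_point('corner',n)][:2])
print(ctrl.get_obs(),ctrl.grasp_offset)
a=[cv2.imread(f'pics/{n}0.png') for n in ('scene','side')]
cv2.imwrite('pics/both0.png',cv2.resize(np.hstack(a),(800,300)))
E
python3 a.py
```

```text
scene {'mtx': [[534.3728, 0.0, 282.2635], [0.0, 534.3728, 211.5736], [0.0, 0.0, 1.0]], 'k1': -0.1546, 'eye': [1.5474, 0.3552, 1.3098], 'attitude': [38.5539, 0.2468, 103.8566]}
jig [(0.8, [234.0, 173.0, 326.0, 239.0], 2476)]
blank_low [(0.49, [263.0, 199.0, 303.0, 214.0], 150)]
blank_mid [(0.97, [247.0, 176.0, 303.0, 209.0], 950)]
blank_loose [(0.65, [156.0, 158.0, 208.0, 174.0], 710)]
blank_walnut [(0.94, [134.0, 190.0, 185.0, 230.0], 906)]
mallet [(0.85, [382.0, 173.0, 435.0, 250.0], 1215)]
wax_tin [(0.58, [194.0, 236.0, 226.0, 274.0], 943)]
[(0.71, [224.0, 295.4])]
side {'mtx': [[496.7899, 0.0, 281.5643], [0.0, 496.7899, 214.6618], [0.0, 0.0, 1.0]], 'k1': 0.0148, 'eye': [0.3623, 0.9219, 0.9562], 'attitude': [43.4125, 0.8312, -166.2367]}
jig [(0.73, [257.0, 179.0, 353.0, 278.0], 3811)]
blank_low [(0.56, [291.0, 203.0, 339.0, 248.0], 205)]
blank_mid [(0.69, [296.0, 188.0, 336.0, 240.0], 1142), (0.42, [290.0, 205.0, 340.0, 250.0], 220)]
blank_loose [(0.88, [348.0, 129.0, 376.0, 164.0], 803)]
blank_walnut [(0.61, [271.0, 119.0, 314.0, 154.0], 807)]
mallet [(0.6, [230.0, 340.0, 363.0, 4
[... 334 characters left out ...]
llet []
wax_tin []
[]
{'clock': 1.35, 'joint_pos': array([ 9.32831112e+01,  2.05479151e+01,  6.82756945e-01, -2.11239254e-04,
       -7.01367542e+01, -1.65056956e+01]), 'qvel': array([-0.01264774, -0.05464484, -0.07374171, -0.01593002, -0.01334952,
        0.03957113]), 'tau': array([ 1.33536557e-05, -5.82396555e+01,  2.93322051e+01,  7.00310111e+00,
        1.26380206e-02, -2.43532708e-05]), 'tool_pos': array([0.15442141, 0.65707864, 0.22654909]), 'orientation': array([ 1.79998110e+02, -3.52834369e-04, -1.32226561e+01]), 'force': array([0.30255508, 0.28640786, 0.52937748]), 'moment': array([-0.01126553,  0.02463922, -0.03434019]), 'gripper_force': 0.0, 'opening': 0.08786987300866209} 0.0188
```

View pics/scene0.png

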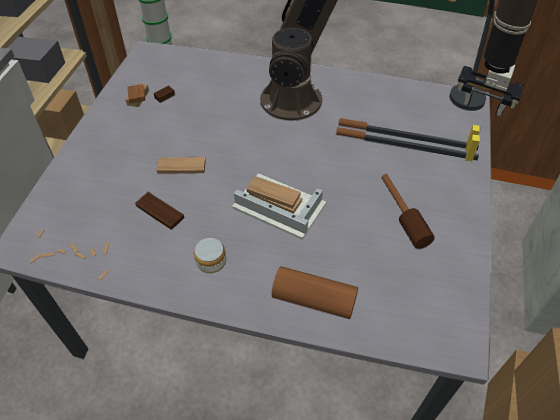

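View pics/side0.png

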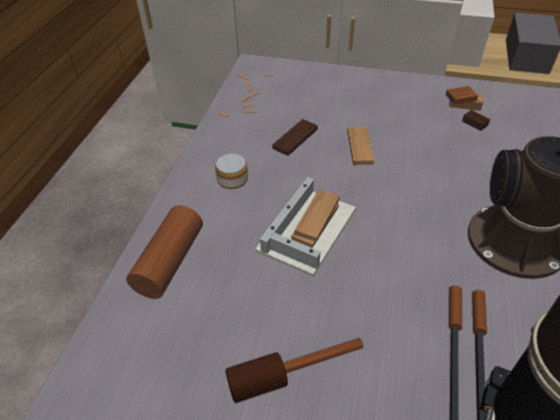

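The scene view shows the pile in the jig at about (275,193), the loose blank at (181,165), the walnut at (160,210), the tin at (210,255) and the mallet at (410,215). The side view agrees: pile (318,215), loose blank (361,146), walnut (296,137). Next I'll get coarse poses from both views.

```bash
cat > b.py <<'E'
from h import *
cs={n:ctrl.calibration(n) for n in('scene','side')}
for n in cs: ctrl.snapshot(n)
def tri(a,b):
    A=[];B=[]
    for n,p in (('scene',a),('side',b)):
        r=rays(cs[n],p)[0];r/=np.linalg.norm(r);M=np.eye(3)-np.outer(r,r);A.append(M);B.append(M@np.array(cs[n]['eye']))
    return np.linalg.lstsq(np.vstack(A),np.hstack(B),rcond=None)[0]
for t,z in (('blank_loose',.018),('blank_walnut',.018),('blank_mid',.048),('jig',.03),('wax_tin',.06),('mallet',.034)):
    o={}
    for n in cs:
        d=ctrl.trace(t,n)
        if d:
            m=d[0]['mask'].astype(np.uint8);k=cv2.findContours(m,0,1)[0];k=max(k,key=cv2.contourArea)[:,0]
            P=plane(cs[n],k,z)[:,:2]
            (x,y),(w,h),an=cv2.minAreaRect((P*1000).astype(np.float32))
            if w>h: an+=90
            print(t,n,'c',round(x),round(y),'size',round(min(w,h)),round(max(w,h)),'short-axis deg',round((an+90)%180-90,1))
        s=ctrl.spot_point(t,n)
        if s:o[n]=s[0]['pixel'][::-1]
    if len(o)==2: print('   origin tri',tri(o['scene'],o['side']).round(4))
o={n:ctrl.spot_point('corner',n) for n in cs}
if all(o.values()): print('corner',tri(*[o[n][0]['pixel'][::-1] for n in cs]).round(4))
E
python3 b.py
```

```text
blank_loose scene c 435 -276 size 74 163 short-axis deg 13.2
blank_loose side c 427 -269 size 64 177 short-axis deg 14.4
   origin tri [ 0.4282 -0.2831 -0.0051]
blank_walnut scene c 632 -275 size 68 171 short-axis deg -23.6
blank_walnut side c 625 -268 size 68 172 short-axis deg -21.4
   origin tri [ 0.6282 -0.2661  0.0129]
blank_mid scene c 500 62 size 80 168 short-axis deg -11.5
blank_mid side c 494 67 size 67 175 short-axis deg -11.6
   origin tri [0.501  0.0629 0.0422]
jig scene c 565 98 size 194 286 short-axis deg 15.5
jig side c 509 82 size 168 299 short-axis deg -15.0
wax_tin scene c 781 -51 size 87 116 short-axis deg -55.3
wax_tin side c 750 -29 size 87 142 short-axis deg 19.0
   origin tri [ 0.7668 -0.0619  0.005 ]
mallet scene c 460 469 size 78 303 short-axis deg -57.5
mallet side c 456 465 size 76 283 short-axis deg -57.6
   origin tri [0.4636 0.4748 0.0103]
corner [0.5795 0.1661 0.0234]
```

Emit:
send_rows --increments '[[[0.18,-0.25,0.05,-0.1],[0.36,-0.5,0.1,-0.2],[0.54,-0.75,0.1,-0.3],[0.72,-1.0,0.1,-0.4]]]'

```text
clock: 3.25
tool_pos: [0.2993, 0.4555, 0.247]
orientation: [-180.0, 0.0, -47.9]
force: [0.8, 0.5, 0.3]
opening: 0.0876
gripper_force: 0.0
```

Emit:
send_rows --increments '[[[0.18,-0.25,0,-0.1],[0.36,-0.5,0,-0.2],[0.54,-0.75,0,-0.3],[0.72,-1.0,0,-0.4]]]'

```text
clock: 3.75
tool_pos: [0.4433, 0.2554, 0.2471]
orientation: [-179.9, 0.0, -82.2]
force: [0.7, -0.2, 1.2]
opening: 0.0877
gripper_force: 0.0
```

Emit:
send_rows --increments '[[[0.2,-0.25,0,-0.1],[0.39,-0.5,0,-0.2],[0.39,-0.5,0,-0.23],[0.39,-0.5,0,-0.23]]]'

```text
clock: 4.25
tool_pos: [0.5207, 0.1562, 0.2464]
orientation: [180.0, -0.0, -101.8]
force: [-1.1, 0.6, -0.4]
opening: 0.0875
gripper_force: 0.0
```

```bash
cat > c.py <<'E'
from h import *
import pickle,sys
f=sys.argv[1]
c=ctrl.calibration('wrist');im=snap('wrist',f+'.png');pickle.dump((c,im),open(f+'.pkl','wb'))
print(ctrl.get_obs()['clock'],ctrl.get_obs()['tool_pos'],ctrl.get_obs()['orientation'],c['eye'],c['attitude'])
for t in sys.argv[2:]:
    d=ctrl.trace(t,'wrist')
    for k in d[:2]:print(t,round(k['conf'],2),np.round(k['bbox']),cv2.boxPoints(cv2.minAreaRect(np.argwhere(k['mask'])[:,::-1].astype(np.float32))).round(0).tolist())
E
python3 c.py w1 jig blank_low blank_mid
```

```text
4.3 [0.52040256 0.15690016 0.24654651] [ 1.79995861e+02  3.04528997e-03 -1.01715133e+02] [0.50722611 0.09064675 0.40429761] [-1.42082373e+01  1.71457088e-02  1.68164554e+02]
jig 0.94 [202.   0. 346. 239.] [[205.0, 0.0], [346.0, 0.0], [346.0, 237.0], [205.0, 237.0]]
blank_low 0.94 [253. 148. 304. 182.] [[242.0, 171.0], [256.0, 149.0], [303.0, 179.0], [289.0, 201.0]]
blank_low 0.27 [203.   0. 348. 239.] [[197.0, 236.0], [207.0, -1.0], [348.0, 5.0], [338.0, 243.0]]
```

View pics/w1.png

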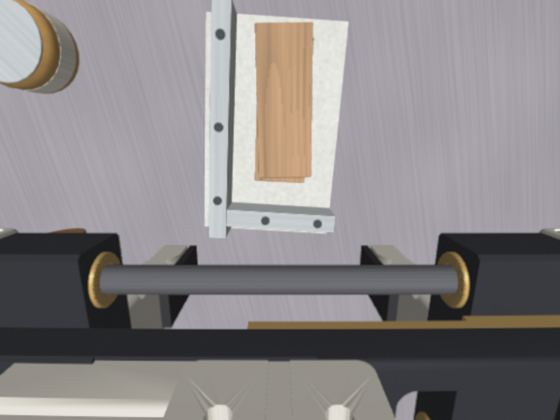

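The wrist view shows the long fence at cols 212–235, the short fence at row ~218, the mid blank from (256,23) to (312,180), and the low blank just peeking out below. I'll warp it to a metric top view to fit the jig.

```bash
cat > d.py <<'E'
from h import *
import pickle,sys
def ortho(f,z,x0,y0,L,s=2):  # row -> -x ... image: col along y decreasing, row along -x
    c,im=pickle.load(open(f,'rb'));n=int(L*s*1000)
    r,q=np.mgrid[0:n,0:n]
    P=np.stack([x0+L/2-r/s/1000,y0+L/2-q/s/1000,np.full(r.shape,z)],-1).reshape(-1,3)
    m=proj(c,P).astype(np.float32).reshape(n,n,2)
    return cv2.remap(im,m[...,0],m[...,1],cv2.INTER_CUBIC)
if __name__=='__main__':
    a=ortho('w1.pkl',.058,.53,.06,.29); cv2.imwrite('pics/o1.png',a[:,:,::-1])
E
python3 d.py
```

```text
(no output)
```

View pics/o1.png

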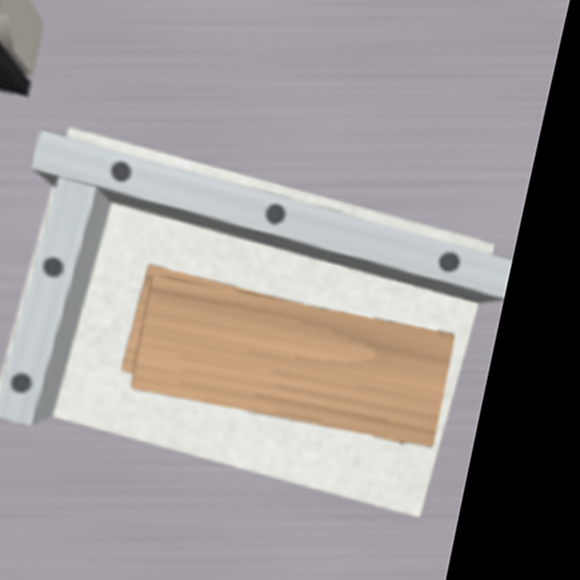

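Emit:
send_rows --increments '[[[-0.06,-0.25,0,0.04],[-0.13,-0.5,0,0.08],[-0.19,-0.75,0,0.11],[-0.255,-0.95,0,0.147]]]'

```text
clock: 4.95
tool_pos: [0.4688, -0.0336, 0.2469]
orientation: [-180.0, 0.0, -88.9]
force: [1.3, -0.6, -1.1]
opening: 0.0874
gripper_force: 0.0
```

Emit:
send_rows --increments '[[[-0.06,-0.25,0,0.04],[-0.13,-0.5,0,0.08],[-0.19,-0.75,0,0.11],[-0.255,-0.95,0,0.147],[-0.255,-0.95,0,0.147],[-0.255,-0.95,0,0.147]]]'

```text
clock: 5.7
tool_pos: [0.4186, -0.2224, 0.2467]
orientation: [-180.0, -0.0, -76.5]
force: [0.5, 0.4, -0.5]
opening: 0.0874
gripper_force: 0.0
```

```bash
python3 c.py w2 blank_loose
```

```text
5.75 [ 0.41878296 -0.22204271  0.2466626 ] [-1.79979531e+02  1.24329937e-03 -7.64217611e+01] [ 0.43395322 -0.28750173  0.40450832] [-1.42052460e+01  3.22051410e-02 -1.66467771e+02]
blank_loose 0.83 [258.  73. 310. 208.] [[255.0, 72.0], [307.0, 72.0], [309.0, 208.0], [257.0, 209.0]]
```

Emit:
send_rows --increments '[[[0,0.1,-0.2,0],[0,0.1,-0.35,0],[0,0.1,-0.35,0],[0,0.1,-0.35,0]]]'

```text
clock: 6.3
tool_pos: [0.4195, -0.2027, 0.1778]
orientation: [-179.9, -0.1, -76.4]
force: [-0.8, 0.1, -0.7]
opening: 0.0877
gripper_force: 0.0
```

```bash
python3 c.py w3 blank_loose; cat > e.py <<'E'
from h import *
import pickle
from scipy.optimize import least_squares
C=[]
for f in ('w2','w3'):
    c,im=pickle.load(open(f+'.pkl','rb'))
    hsv=cv2.cvtColor(im,cv2.COLOR_RGB2HSV)
    m=((hsv[...,1]>70)&(hsv[...,2]>90)).astype(np.uint8)
    g=cv2.imread(f'pics/{f}.png')
    n,l,st,ce=cv2.connectedComponentsWithStats(m)
    p0=proj(c,[.43,-.272,.018])[0]
    k=min([i for i in range(1,n) if st[i,4]>1500],key=lambda i:np.hypot(*(ce[i]-p0)))
    ct=max(cv2.findContours((l==k).astype(np.uint8),0,1)[0],key=cv2.contourArea)
    q=cv2.approxPolyDP(cv2.convexHull(ct),8,True)[:,0]
    r=cv2.boxPoints(cv2.minAreaRect(ct)); C.append((c,r,ct[:,0]));print(f,st[k],q.tolist(),r.round().tolist())
    cv2.drawContours(g,[ct],-1,(0,255,0),1);cv2.imwrite(f'pics/{f}m.png',g)
# fit box silhouette: contour pts to hull of the projected box (18 mm tall)
def box(p):
    x,y,a,zt=p;R=np.array([[np.cos(a),-np.sin(a)],[np.sin(a),np.cos(a)]])
    q=np.array([[-.03,-.08],[.03,-.08],[.03,.08],[-.03,.08]])@R.T+[x,y]
    return np.vstack([np.c_[q,np.full(4,zt)],np.c_[q,np.full(4,zt-.018)]])
def res(p):
    o=[]
    for c,_,ct in C:
        h=cv2.convexHull(proj(c,box(p)).astype(np.float32))
        o+=[cv2.pointPolygonTest(h,(float(a),float(b)),True) for a,b in ct]
    return np.array(o)
s=least_squares(res,[.43,-.272,np.radians(13.5),.018],x_scale=[.01,.01,.05,.01],diff_step=1e-3,loss='soft_l1')
print(s.x[:2],np.degrees(s.x[2]),s.x[3],np.sqrt((s.fun**2).mean()))
E
python3 e.py
```

```text
6.35 [ 0.41960545 -0.20279708  0.1780084 ] [-1.79895127e+02 -5.63360073e-02 -7.64242479e+01] [ 0.43474001 -0.26768423  0.33568069] [-1.41544478e+01  7.08951533e-02 -1.66399451e+02]
blank_loose 0.71 [257.  37. 325. 208.] [[256.0, 35.0], [321.0, 35.0], [321.0, 205.0], [256.0, 205.0]]
w2 [ 256   73   51  135 6572] [[306, 73], [306, 206], [261, 207], [256, 74]] [[256.0, 73.0], [306.0, 73.0], [306.0, 207.0], [256.0, 207.0]]
w3 [  257    36    63   169 10142] [[319, 36], [318, 201], [262, 204], [257, 37]] [[257.0, 36.0], [319.0, 36.0], [319.0, 204.0], [257.0, 204.0]]
[ 0.42782951 -0.28137929] 14.703273534796855 0.009945563815992165 0.5250734479849677
```

View pics/w3m.png

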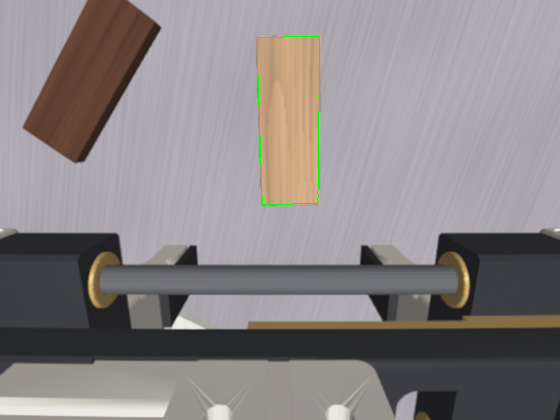

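The loose blank outlines cleanly at cols 257–319, rows 36–204, with the walnut well clear at (90,80). Contour pixels sit half a pixel inside the edge, which biases the fitted height low, so I'll correct for that.

```bash
sed -i 's/True) for a,b in ct\]/True)-0.5 for a,b in ct]/' e.py; cat >> e.py <<'E'
s=least_squares(lambda q:res([*q,.018]),s.x[:3],x_scale=[.01,.01,.05],diff_step=1e-3,loss='soft_l1')
print(s.x[:2],np.degrees(s.x[2]),np.sqrt((s.fun**2).mean()))
# jig frame and pile corners
import d
O=np.array([.5137,.0812]);a=np.radians(-15.35);R=np.array([[np.cos(a),-np.sin(a)],[np.sin(a),np.cos(a)]])
c,im=pickle.load(open('w1.pkl','rb'))
def pk(L,z):
    L=np.array(L,float);P=np.c_[.675-L[:,1]/2000,.205-L[:,0]/2000,np.full(len(L),.058)]
    return plane(c,proj(c,P),z)[:,:2]
M=pk([(153,268),(455,334),(433,446),(133,388)],.048)
print('mid ctr world',M.mean(0),'jig mm',((M-O)@R*1000).round(1).tolist(),((M.mean(0)-O)@R*1000).round(1))
print('edge len',np.linalg.norm(np.roll(M,-1,0)-M,axis=1).round(4))
v=M[0]+M[3]-M[1]-M[2];print('mid yaw',np.degrees(np.arctan2(-v[0],v[1])))
E
python3 e.py|tail -6
```

```text
w3 [  257    36    63   169 10142] [[319, 36], [318, 201], [262, 204], [257, 37]] [[257.0, 36.0], [319.0, 36.0], [319.0, 204.0], [257.0, 204.0]]
[ 0.42786325 -0.28119712] 14.708094977335241 0.013239473615945817 0.33587185848286244
[ 0.42786327 -0.28070497] 14.705618661365246 0.7289442145729673
mid ctr world [0.49516139 0.05731448] jig mm [[14.5, 54.2], [22.8, -104.7], [-35.7, -109.0], [-47.8, 47.7]] [-11.6 -27.9]
edge len [0.159  0.0587 0.1572 0.0626]
mid yaw -11.639004806903062
```

Emit:
send_rows --increments '[[[0.04,-0.39,0,0.013],[0.04,-0.39,-0.3,0.013],[0.04,-0.39,-0.55,0.013],[0.04,-0.39,-0.7,0.013],[0.04,-0.39,-0.8,0.013],[0.04,-0.39,-0.85,0.013],[0.04,-0.39,-0.85,0.013]]]'

```text
clock: 7.28
tool_pos: [0.4268, -0.2811, 0.0068]
orientation: [180.0, -0.0, -75.4]
force: [-0.3, 0.1, 0.4]
opening: 0.0877
gripper_force: 0.0
```

Emit:
send_rows --increments '[[[0,0,0,0],[0,0,0,0],[0,0,0,0],[0,0,0,0],[0,0,0,0],[0,0,0,0]]]' --jaw 0

```text
clock: 8.02
tool_pos: [0.4268, -0.281, 0.0071]
orientation: [-180.0, -0.0, -75.4]
force: [0.2, 1.8, 6.6]
opening: 0.0595
gripper_force: 30.0
```

Emit:
send_rows --increments '[[[0,0,0.1,0],[0,0,0.3,0],[0,0,0.5,0],[0,0,0.7,0],[0.03,0.15,0.75,-0.03],[0.07,0.35,0.75,-0.06],[0.11,0.55,0.75,-0.1],[0.15,0.75,0.75,-0.14],[0.17,0.85,0.75,-0.17],[0.17,0.85,0.75,-0.17]]]'

```text
clock: 9.28
tool_pos: [0.4604, -0.1098, 0.1564]
orientation: [180.0, 0.0, -89.9]
force: [0.2, -0.2, -0.8]
opening: 0.0596
gripper_force: 30.0
```

Emit:
send_rows --increments '[[[0.03,0.15,0,-0.03],[0.07,0.35,0,-0.06],[0.11,0.55,0,-0.1],[0.14,0.7,0,-0.13],[0.16,0.8,0,-0.15],[0.16,0.845,0,-0.157],[0.16,0.845,0,-0.157],[0.16,0.845,0,-0.157]]]'

```text
clock: 10.28
tool_pos: [0.4921, 0.0572, 0.1565]
orientation: [180.0, -0.0, -103.5]
force: [-0.2, 0.5, -0.8]
opening: 0.0599
gripper_force: 30.0
```

```bash
python3 c.py w4; python3 -c "
from h import *
snap('side','s4.png');a=cv2.imread('pics/s4.png')[140:310,220:390];b=cv2.imread('pics/w4.png')[:300,130:430]
cv2.imwrite('pics/v4.png',np.hstack([cv2.resize(a,(400,400)),cv2.resize(b,(400,400))]))"
```

```text
10.325 [0.49219582 0.05725194 0.15654342] [ 1.79989847e+02 -7.11823596e-03 -1.03487722e+02] [ 0.47682085 -0.00790221  0.31433353] [-1.42006554e+01  9.61060128e-03  1.66527043e+02]
```

View pics/v4.png

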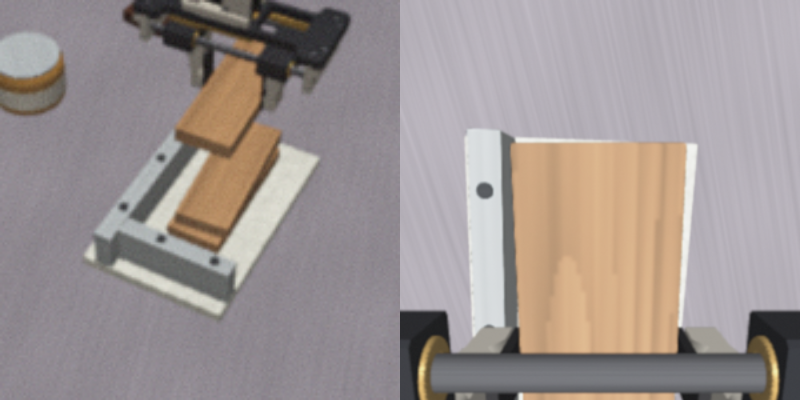

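The blank is held level above the pile, parallel to it and inside the fence. I'll lower it slowly.

Emit:
send_rows --increments '[[[0,0,-0.2,0],[0,0,-0.35,0],[0,0,-0.43,0],[0,0,-0.46,0],[0,0,-0.48,0],[0,0,-0.49,0],[0,0,-0.497,0],[0,0,-0.497,0]]]'

```text
clock: 11.38
tool_pos: [0.4926, 0.0582, 0.0574]
orientation: [-180.0, 0.0, -103.5]
force: [-0.4, 0.1, -1.1]
opening: 0.0599
gripper_force: 30.0
```

Emit:
send_rows --increments '[[[0,0,-0.005,0],[0,0,-0.005,0],[0,0,-0.005,0]]]'

```text
clock: 11.75
tool_pos: [0.4924, 0.0581, 0.0562]
orientation: [-180.0, 0.0, -103.5]
force: [0.0, -0.1, -1.3]
opening: 0.0598
gripper_force: 30.0
```

Emit:
send_rows --increments '[[[0,0,-0.005,0],[0,0,-0.01,0],[0,0,-0.01,0]]]'

```text
clock: 12.12
tool_pos: [0.4925, 0.0581, 0.055]
orientation: [-180.0, 0.0, -103.4]
force: [-3.9, 0.1, 10.0]
opening: 0.0597
gripper_force: 30.0
```

Emit:
send_rows --increments '[[[0,0,-0.003,0],[0,0,-0.003,0]]]'

```text
clock: 12.38
tool_pos: [0.4925, 0.0581, 0.055]
orientation: [-180.0, 0.0, -103.4]
force: [-8.1, 0.3, 17.4]
opening: 0.0595
gripper_force: 30.0
```

Emit:
send_rows --increments '[[[0,0,0.008,0],[0,0,0.008,0],[0,0,0.008,0],[0,0,0.008,0]]]' --jaw 0.76

```text
clock: 12.88
tool_pos: [0.4924, 0.058, 0.0549]
orientation: [180.0, -0.0, -103.5]
force: [0.3, -0.3, -0.7]
opening: 0.0664
gripper_force: 0.0
```

Emit:
send_rows --increments '[[[0,0,0.03,0],[0,0,0.1,0],[0,0,0.25,0],[0,0,0.4,0],[-0.2,0.1,0.5,0],[-0.3,0.25,0.5,0],[-0.3,0.4,0.5,0],[-0.3,0.4,0.5,0]]]'

```text
clock: 13.88
tool_pos: [0.4327, 0.1398, 0.1566]
orientation: [-179.9, 0.1, -103.3]
force: [-0.7, -0.3, -0.9]
opening: 0.0666
gripper_force: 0.0
```

```bash
python3 c.py w5 blank_loose
```

```text
13.925 [0.43249718 0.13891636 0.15620749] [-1.79950457e+02  6.44954612e-02 -1.03360836e+02] [0.4172079  0.0743809  0.31431688] [-1.43223725e+01  1.15157658e-01  1.66673533e+02]
blank_loose 0.64 [133.  26. 225. 235.] [[131.0, 24.0], [216.0, 19.0], [229.0, 234.0], [144.0, 239.0]]
```

View pics/w5.png

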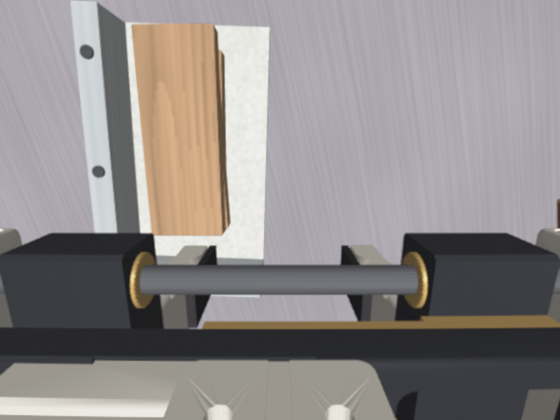

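Emit:
send_rows --increments '[[[0,-0.1,0,0.12],[0,-0.2,0,0.24],[0,-0.32,0,0.36],[0,-0.32,0,0.48],[0,-0.32,0,0.6]]]' --jaw 1

```text
clock: 14.6
tool_pos: [0.4323, 0.0729, 0.1554]
orientation: [180.0, -0.0, -51.7]
force: [-0.2, 0.1, -0.1]
opening: 0.0875
gripper_force: 0.0
```

Emit:
send_rows --increments '[[[0,0,0,0.12],[0,0,0,0.24],[0,0,0,0.36],[0,0,-0.1,0.424],[0,0,-0.1,0.424],[0,0,-0.1,0.424]]]'

```text
clock: 15.35
tool_pos: [0.4327, 0.0737, 0.1357]
orientation: [180.0, -0.0, -15.6]
force: [0.0, 0.1, 0.1]
opening: 0.0875
gripper_force: 0.0
```

Emit:
send_rows --increments '[[[0,0,-0.25,0],[0,0,-0.45,0],[0,0,-0.55,0],[0,0,-0.578,0],[0,0,-0.578,0],[0,0,-0.578,0]]]'

```text
clock: 16.1
tool_pos: [0.4332, 0.0746, 0.0206]
orientation: [-179.9, -0.1, -15.5]
force: [0.3, -0.0, 0.8]
opening: 0.0879
gripper_force: 0.0
```

Emit:
send_rows --increments '[[[0.019,-0.005,0,0],[0.039,-0.011,0,0],[0.058,-0.016,0,0],[0.077,-0.021,0,0],[0.096,-0.026,0,0],[0.116,-0.032,0,0],[0.116,-0.032,0,0]]]'

```text
clock: 16.98
tool_pos: [0.4559, 0.0676, 0.0195]
orientation: [180.0, 0.0, -15.5]
force: [-0.4, 0.9, 0.6]
opening: 0.0875
gripper_force: 0.0
```

Emit:
send_rows --increments '[[[0.014,-0.004,0,0],[0.029,-0.008,0,0],[0.043,-0.012,0,0],[0.058,-0.016,0,0],[0.072,-0.02,0,0],[0.087,-0.024,0,0],[0.096,-0.026,0,0]]]'

```text
clock: 17.85
tool_pos: [0.475, 0.0624, 0.0195]
orientation: [180.0, 0.0, -15.5]
force: [-1.1, 0.4, -0.3]
opening: 0.0876
gripper_force: 0.7
```

```bash
python3 c.py w6
```

```text
17.9 [0.47519148 0.0624321  0.01957983] [-1.79998662e+02 -8.10142036e-03 -1.54604862e+01] [0.53843589 0.04372444 0.1773813 ] [-1.42178834e+01 -3.12280826e-02 -1.05466595e+02]
```

View pics/w6.png

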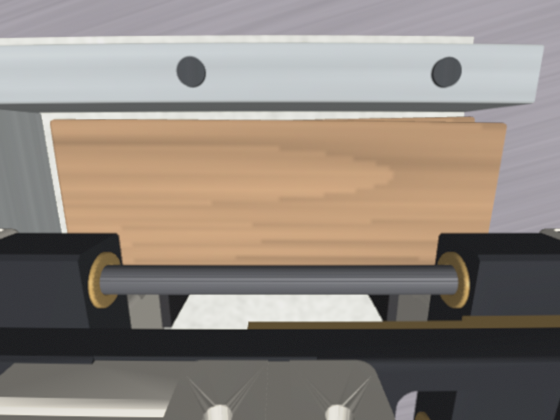

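Emit:
send_rows --increments '[[[0.01,-0.003,0,0],[0.019,-0.005,0,0],[0.026,-0.007,0,0],[0.034,-0.009,0,0],[0.034,-0.009,0,0]]]'

```text
clock: 18.52
tool_pos: [0.4816, 0.0606, 0.0196]
orientation: [180.0, 0.0, -15.5]
force: [-2.5, 0.9, 1.1]
opening: 0.0877
gripper_force: 1.1
```

Emit:
send_rows --increments '[[[0.003,-0.001,0,0],[0.006,-0.0015,0,0],[0.006,-0.0015,0,0]]]'

```text
clock: 18.9
tool_pos: [0.4817, 0.0605, 0.0196]
orientation: [180.0, 0.1, -15.5]
force: [-9.3, 5.6, 6.2]
opening: 0.0874
gripper_force: 5.4
```

Emit:
send_rows --increments '[[[-0.05,0.013,0,0],[-0.096,0.026,0.02,0],[-0.096,0.026,0.25,0],[-0.096,0.026,0.5,0],[-0.05,-0.1,0.6,-0.12],[0,-0.3,0.6,-0.24],[0,-0.5,0.6,-0.36],[0,-0.5,0.6,-0.48],[0,-0.5,0.6,-0.6]]]' --jaw 0

```text
clock: 20.02
tool_pos: [0.4825, -0.0402, 0.1399]
orientation: [-180.0, -0.0, -67.4]
force: [-1.2, -0.3, 0.1]
opening: 0.0041
gripper_force: 0.0
```

Emit:
send_rows --increments '[[[0.04,-0.064,0,-0.12],[0.04,-0.064,0,-0.24],[0.04,-0.064,0,-0.36],[0.04,-0.064,0,-0.445],[0.04,-0.064,-0.2,-0.445],[0.04,-0.064,-0.4,-0.445],[0.04,-0.064,-0.5,-0.445],[0.04,-0.064,-0.5,-0.445]]]'

```text
clock: 21.02
tool_pos: [0.4896, -0.0526, 0.0386]
orientation: [179.9, -0.1, -105.3]
force: [0.2, -0.3, 1.0]
opening: 0.0006
gripper_force: 0.0
```

Emit:
send_rows --increments '[[[0,0,-0.06,0],[0,0,-0.093,0],[0,0,-0.093,0],[0.013,0.048,-0.093,0],[0.02,0.072,-0.093,0],[0.026,0.096,-0.093,0],[0.033,0.12,-0.093,0],[0.04,0.145,-0.093,0],[0.046,0.169,-0.093,0],[0.053,0.193,-0.093,0],[0.053,0.193,-0.093,0]]]'

```text
clock: 22.4
tool_pos: [0.5017, -0.0133, 0.0209]
orientation: [-180.0, 0.0, -105.2]
force: [-0.5, -0.5, -0.3]
opening: 0.0005
gripper_force: 0.0
```

Emit:
send_rows --increments '[[[0.004,0.014,0,0],[0.008,0.029,0,0],[0.012,0.043,0,0],[0.0145,0.053,0,0],[0.0145,0.053,0,0]]]'

```text
clock: 23.02
tool_pos: [0.5046, -0.0029, 0.021]
orientation: [-180.0, 0.0, -105.3]
force: [0.2, -0.1, 0.4]
opening: 0.0006
gripper_force: 0.0
```

Emit:
send_rows --increments '[[[0.002,0.007,0,0],[0.004,0.0145,0,0],[0.004,0.0145,0,0]]]'

```text
clock: 23.4
tool_pos: [0.5052, -0.0002, 0.021]
orientation: [-180.0, 0.0, -105.3]
force: [0.2, -0.7, 1.1]
opening: 0.0003
gripper_force: 0.4
```

Emit:
send_rows --increments '[[[0.0013,0.005,0,0],[0.0013,0.005,0,0]]]'

```text
clock: 23.65
tool_pos: [0.5054, 0.0007, 0.021]
orientation: [180.0, 0.0, -105.3]
force: [-1.3, -0.8, 1.2]
opening: 0.0008
gripper_force: 0.5
```

Emit:
send_rows --increments '[[[0.0013,0.005,0,0],[0.0013,0.005,0,0]]]'

```text
clock: 23.9
tool_pos: [0.5056, 0.0016, 0.021]
orientation: [180.0, -0.0, -105.3]
force: [-0.9, -2.3, 1.5]
opening: 0.0005
gripper_force: 1.2
```

Emit:
send_rows --increments '[[[0.0013,0.005,0,0],[0.0013,0.005,0,0]]]'

```text
clock: 24.15
tool_pos: [0.5052, 0.0018, 0.021]
orientation: [179.9, -0.1, -105.3]
force: [-1.6, -6.8, 3.4]
opening: 0.0003
gripper_force: 3.6
```

Emit:
send_rows --increments '[[[0.0013,0.005,0,0],[0.0026,0.01,0,0],[0.0026,0.01,0,0]]]'

```text
clock: 24.52
tool_pos: [0.5047, 0.002, 0.021]
orientation: [179.9, -0.2, -105.3]
force: [-1.7, -18.2, 6.5]
opening: 0.0006
gripper_force: 9.0
```

Emit:
send_rows --increments '[[[-0.01,-0.04,0,0],[-0.053,-0.193,0.02,0],[-0.053,-0.193,0.3,0],[-0.053,-0.193,0.6,0],[-0.2,0.1,0.6,0.12],[-0.3,0.3,0.6,0.24],[-0.36,0.45,0.6,0.36],[-0.36,0.6,0.6,0.48],[-0.36,0.6,0.6,0.6]]]' --jaw 1

```text
clock: 25.65
tool_pos: [0.4347, 0.127, 0.1413]
orientation: [-179.9, 0.0, -53.2]
force: [-0.4, 0.2, -0.4]
opening: 0.084
gripper_force: 0.0
```

Emit:
send_rows --increments '[[[0.05,-0.05,0,0.12],[0.115,-0.118,0,0.24],[0.115,-0.118,0,0.36],[0.115,-0.118,0,0.446],[0.115,-0.118,0,0.446],[0.115,-0.118,0,0.446]]]'

```text
clock: 26.4
tool_pos: [0.4575, 0.1013, 0.141]
orientation: [-180.0, -0.0, -15.5]
force: [-0.2, -0.6, -0.1]
opening: 0.0874
gripper_force: 0.0
```

```bash
python3 c.py w7
```

```text
26.45 [0.4574645  0.1012723  0.14100284] [-1.79978175e+02 -8.52836911e-03 -1.54962675e+01] [0.52084598 0.08249526 0.29885229] [-1.42073306e+01 -1.11514400e-03 -1.05527271e+02]
```

View pics/w7.png

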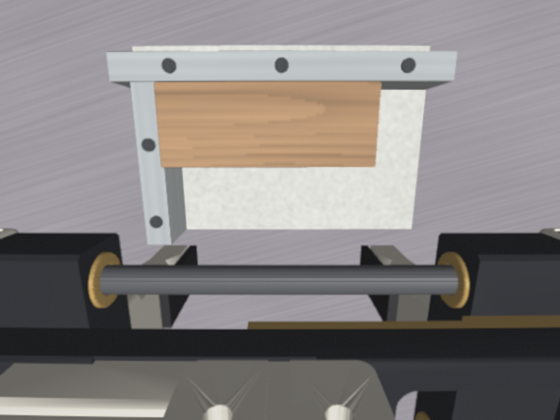

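The pile looks snug: the top blank meets the long fence at row 83 and the short fence at col 157. One last light x press will seat it.

Emit:
send_rows --increments '[[[0,0,-0.3,0],[0,0,-0.5,0],[0,0,-0.605,0],[0,0,-0.605,0],[0.06,-0.0165,-0.605,0],[0.12,-0.033,-0.605,0],[0.145,-0.04,-0.605,0],[0.155,-0.043,-0.605,0],[0.16,-0.044,-0.605,0],[0.16,-0.044,-0.605,0]]]'

```text
clock: 27.7
tool_pos: [0.4892, 0.0922, 0.02]
orientation: [180.0, 0.0, -15.4]
force: [0.1, -0.2, -0.0]
opening: 0.088
gripper_force: 0.0
```

Emit:
send_rows --increments '[[[0.005,-0.0014,0,0],[0.008,-0.0022,0,0],[0.008,-0.0022,0,0]]]'

```text
clock: 28.08
tool_pos: [0.4902, 0.0918, 0.0199]
orientation: [180.0, 0.1, -15.4]
force: [-4.4, 2.7, 3.4]
opening: 0.0873
gripper_force: 2.6
```

Emit:
send_rows --increments '[[[0.003,-0.0008,0,0],[0.005,-0.0014,0,0],[0.005,-0.0014,0,0]]]'

```text
clock: 28.45
tool_pos: [0.4902, 0.0918, 0.0198]
orientation: [180.0, 0.1, -15.4]
force: [-12.6, 7.5, 6.8]
opening: 0.0878
gripper_force: 6.2
```

Emit:
send_rows --increments '[[[-0.05,0.013,0,0],[-0.13,0.036,0,0],[-0.16,0.044,0.1,0],[-0.16,0.044,0.3,0],[-0.16,0.044,0.5,0],[-0.16,0.044,0.6,0],[-0.16,0.044,0.6,0],[-0.16,0.044,0.6,0]]]'

```text
clock: 29.45
tool_pos: [0.4591, 0.1002, 0.1392]
orientation: [180.0, 0.0, -15.4]
force: [0.7, -0.2, -0.7]
opening: 0.0877
gripper_force: 0.0
```

```bash
python3 c.py w8; python3 -c "
from h import *
snap('side','s8.png');snap('scene','c8.png')
a=cv2.imread('pics/s8.png')[150:300,230:380];b=cv2.imread('pics/w8.png')[30:260,90:470]
cv2.imwrite('pics/v8.png',np.hstack([cv2.resize(a,(330,330),interpolation=2),cv2.resize(b,(470,330),interpolation=2)]))"
```

```text
29.5 [0.45911296 0.1000844  0.13897301] [ 1.79940724e+02  6.40921948e-02 -1.53728714e+01] [0.52269068 0.08164481 0.29702768] [-1.42553025e+01 -5.29911715e-02 -1.05373760e+02]
```

View pics/v8.png

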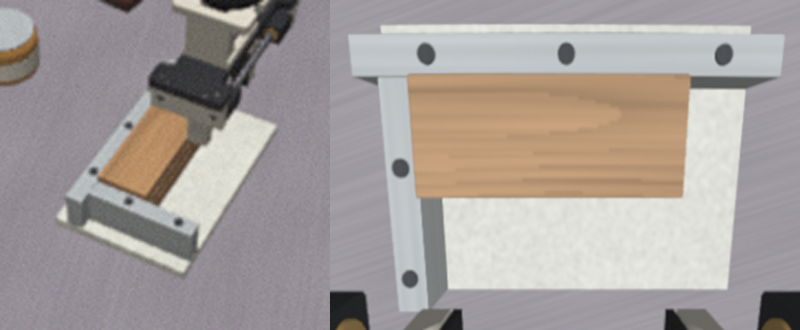

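The top blank is flush in both views. The lower blanks' -y ends are hidden from here, so I'll move the wrist camera and check them by measurement.

Emit:
send_rows --increments '[[[-0.05,-0.15,0,0],[-0.1,-0.35,0,0],[-0.15,-0.5,0,0],[-0.2,-0.6,0,0],[-0.2,-0.6,0,0],[-0.2,-0.6,0,0]]]'

```text
clock: 30.35
tool_pos: [0.4204, -0.0193, 0.14]
orientation: [-180.0, -0.0, -15.4]
force: [1.4, -0.9, -0.3]
opening: 0.0876
gripper_force: 0.0
```

```bash
python3 c.py w9 blank_low blank_mid blank_loose; cat > f.py <<'E'
from h import *
import pickle
O=np.array([.5137,.0812]);a=np.radians(-15.35);R=np.array([[np.cos(a),-np.sin(a)],[np.sin(a),np.cos(a)]])
c,im=pickle.load(open('w9.pkl','rb'));print('eye jig',(np.array(c['eye'][:2])-O)@R)
g=cv2.cvtColor(im,cv2.COLOR_RGB2HSV)
def samp(j,z):
    P=np.c_[j@R.T+O,np.full(len(j),z)];p=proj(c,P).astype(np.float32)[None]
    return cv2.remap(g,p[...,0],p[...,1],1)[0]
t=np.arange(-.095,-.045,.0005)
for jx in (-.008,.0,.015,.03,.038):
    s=samp(np.c_[np.full(len(t),jx),t],.012);w=(s[:,1]>60)
    print('end face base jx',jx,'first wood jy',t[w.argmax()]*1000 if w.any() else None, 'V',s[::5,2].tolist())
u=np.arange(-.05,0.01,.0005)
for jy in (-.06,-.04,-.02,.0,.03):
    s=samp(np.c_[u,np.full(len(u),jy)],.012);w=s[:,1]>60
    print('side base jy',jy,'first wood jx',u[w.argmax()]*1000 if w.any() else None,'V',s[::6,2].tolist())
E
python3 f.py
```

```text
30.4 [ 0.42049284 -0.01913797  0.13996526] [-1.79994293e+02 -1.38805853e-02 -1.53522585e+01] [ 0.48382411 -0.03793128  0.29782971] [-1.41992488e+01 -2.29845566e-02 -1.05380161e+02]
blank_low 0.56 [210.  86. 218. 152.] [[211.0, 85.0], [215.0, 85.0], [218.0, 153.0], [214.0, 153.0]]
blank_mid 0.8 [206.  78. 215. 161.] [[205.0, 80.0], [211.0, 80.0], [214.0, 157.0], [208.0, 157.0]]
blank_loose 0.7 [  4.  76. 214. 163.] [[0.0, 161.0], [0.0, 73.0], [209.0, 73.0], [209.0, 161.0]]
eye jig [ 0.00272568 -0.12279008]
end face base jx -0.008 first wood jy -67.49999999999997 V [224, 229, 229, 229, 231, 226, 229, 229, 227, 229, 226, 128, 133, 120, 127, 123, 171, 171, 171, 171]
end face base jx 0.0 first wood jy -67.49999999999997 V [232, 227, 226, 228, 231, 230, 232, 233, 229, 227, 223, 117, 125, 125, 121, 127, 185, 183, 183, 183]
end face base jx 0.015 first wood jy -67.49999999999997 V [230, 229, 231, 231, 230, 227, 228, 230, 229, 230, 232, 128, 130, 128, 129, 130, 196, 194, 194, 194]
end face base jx 0.03 first wood jy -67.99999999999997 V [228, 228, 229, 230, 229, 228, 230, 229, 233, 230, 225, 
[... 280 characters left out ...]
228, 228, 224, 225, 229, 229, 228, 215, 118, 122, 127, 129, 126, 121, 122, 129]
side base jy -0.04 first wood jx -16.999999999999975 V [225, 223, 227, 228, 228, 229, 231, 229, 231, 230, 232, 188, 187, 186, 172, 191, 190, 182, 196, 193]
side base jy -0.02 first wood jx -16.999999999999975 V [225, 228, 227, 228, 230, 228, 229, 229, 228, 232, 232, 182, 188, 188, 171, 185, 193, 182, 196, 195]
side base jy 0.0 first wood jx -16.999999999999975 V [228, 229, 229, 228, 227, 227, 226, 224, 223, 225, 227, 189, 190, 190, 174, 186, 196, 183, 197, 197]
side base jy 0.03 first wood jx -16.999999999999975 V [222, 228, 230, 228, 230, 229, 227, 222, 223, 228, 229, 189, 182, 194, 180, 189, 200, 183, 200, 199]
```

```bash
python3 -c "
from plant import ctrl
print(ctrl.close_job())"
```

```text
the job is handed in; nothing more can be done
None
```

I set the loose blank on the pile, pushed all three home against both fences (last camera check: flush, square and snug to within measurement error) and handed the job in at about 30 s. No verdict came back, and I didn't re-measure the walnut, mallet or tin, though the arm stayed clear of them.

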